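# Seat the microplate and switch on the plate shaker

## Task

Get the plate shaker running: push the microplate along the platform, between its side rails, until it sits fully home against the stop at the back, then flip the shaker's red rocker switch to on by gently pressing down its raised, white-dotted end until it snaps over. Press slowly and gently throughout (never over 20 N), and leave the tip box, the jar and the tin as they stand; let go of everything at the end.

Things in the scene. Friction and masses are not known exactly. Their poses are not given: they have to be found in the camera images.
- shaker: Blue bench plate shaker, fixed. Origin: centre of its underside. x points from its front (low console, nearest the robot) to its back, y to its left, z up. In mm: console x -140 to -40, y +-110, top z 50; behind it the housing, x -40 to 140, top z 66, with an aluminium platform on it, y +-80, top z 85. On the platform 8 mm high side rails (inner faces y +-66.5) and a 12 mm high end stop.
- plate: White microplate with coloured wells, loose, about 60 to 150 g, 85.5 (x) by 127.8 (y) by 14.4 mm high. Origin: centre of its underside. Lies on the platform between the rails (2.6 mm clearance each side), axes within 2 degrees of the shaker's, its back edge 30 to 70 mm short of the end stop.
- plate_home (a point): Point on the platform's top, 85 mm above the bench, where the plate's origin lies when the plate is home: x 77 mm in the shaker's frame. The end stop's face is 43 mm beyond it (+x). Axes as the shaker's.
- rocker (a joint): Red rocker switch: 0 off, 0.4 rad on; over-centre, stable only at these ends. Paddle 32 mm (shaker x) by 58 mm (y), pivot across its middle. Off, its right end (shaker -y, white dot) is raised; press it down for on. Pressed 18 mm from the pivot it takes 4 to 5 N to start, then less until it snaps over after 4 mm; stop after 7 mm, rubber-mounted (1 mm per 8 N). Over 20 N would damage it.
- press_spot (a point): Point on the console's top (z 50 mm) straight below the middle of the rocker's raised half, 18 mm from its pivot. Axes as the shaker's. The rocker's black collar is screwed in to a different height on each unit: the raised half's surface here lies anywhere from 14 to 48 mm above this point, and the readings do not tell where: find it by touch.
- tipbox: Grey and blue pipette tip box, 80 x 118 x 65 mm high, standing beside the shaker. Origin: centre of its underside. Leave alone.
- jar: Small jar with yellow cap, 52 mm diameter, 70 mm high, standing beside the shaker. Origin: centre of its underside. Leave alone.
- tin: White tin, 68 mm diameter, 85 mm high, standing beside the shaker. Origin: centre of its underside. Leave alone.
Things that resemble listed ones, but are neither listed nor needed, are in the scene too. There is more than one size of the plate; the job needs the middle-sized.

How it is judged:
By the outcome, as a careful person would: the job done as asked, in the order asked, and still so for the second after the job is handed in, with the robot touching nothing.
It also fails if it takes over 45 s, if anything falls off the work surface, if the arm or the gripper's body presses on something with over 40 N, if the wrist force passes 120 N, or if a joint passes its speed limit or range.

## Robot

A 6-joint arm with a two-finger parallel gripper is mounted at the origin on the work surface. World frame = base frame: x ahead of the robot, y to its left, z up, the work surface at z = 0. Lengths are in m, angles in rad, forces in N, time in s.
With the tool pointing down it reaches from about 0.3 to 0.85 m from the base axis. Payload 4.2 kg.
Tool frame: the origin (TCP) lies on the centre line of the jaws, within the pads' length; the fingertips stand manip.finger_overhang ahead of it and the grasp point (between the pads) lies 2 mm behind it (manip.finger_overhang is the distance from the TCP to the fingertips, in m); y points along the fingers, x is the direction in which the jaws open and shut, and the axes are right-handed (so a half turn about y gives the same grasp; the last joint's range is limited). The gripper opens to 91 mm and grips with 3 to 60 N. Pads are 32 mm wide; open, the fingers measure 118 mm over their backs; the gripper's body (76 mm by 178 mm) begins 60 mm behind the grasp point.
Start: joints at [1.17, 0.32, 1.565, -0, 1.257, -0.02], TCP at [0.214, 0.534, 0.231] pointing down, gripper open.
Joint ranges: [-3.11, 3.11], [-0.84, 2.01], [0.21, 2.61], [-1.34, 4.49], [0.05, 2.63], [-2.56, 2.56]. Speed limits (rad/s): [2.57, 2.57, 3.14, 3.14, 3.14, 3.14].

## Interface

Orientations are given as [roll, pitch, yaw] about the fixed x, y, z axes, in that order (R = Rz(yaw) Ry(pitch) Rx(roll)).
In Python, from bench import manip gives the robot as it stands.
- The arm moves only by the shell command python3 -m crank 'ROWS' [FORCE]. ROWS is JSON, a list that holds one entry, the list of rows, each a list of 7 numbers: the turn, a rotation vector about the tool's x, y, z in rad, then the shift along the tool's x, y, z in mm, then the opening, from 0 (shut) to 1 (fully open). In form: [[[ax, ay, az, dx, dy, dz, jaw], ...]]. A call has exactly 10 rows; each row is the pose to reach, as a shift and turn from the pose commanded when the call began, along the tool's axes at that moment; what a row does not reach only later rows make up. A row lasts 1/12 s, in which the tool goes at most 41.7 mm and 7.16 degrees, less where a joint would pass 70% of its speed; a pose out of reach is approached as far as the arm can. A call with a gripper value outside its range is refused whole. The fingers move at their own pace and stop on an object; FORCE is the grip in N (left out, the last holds). Time passes only in rows, so rows that repeat a pose let the fingers close, or fill a call up. It gives the time, the measured TCP pose, the force and the opening at its end, in the units of the state.
- manip.get_state(): the state, without advancing time (a new reading comes with each control period).
- manip.capture(name): name is "scene" or "top"; returns a dict with "pixels" (420x560x3 uint8, red, green, blue), "fx", "fy", "cx", "cy" (pixels), "cam_to_world" (4x4, takes a point from camera to world coordinates). Camera axes: x right, y down, z forward; pixel columns grow to the right and rows downward; lengths in m; the calibration is good to about 2 mm. A picture is of the moment at which its call begins. There is no depth.
- manip.close_job(): hands the job in, once; it reports no verdict.
The state is a dict: "clock": time; "joints": joint angles; "joint_vel": joint speeds; "effort": joint torques, N m; "ee_pos": TCP position; "tcp_rot": TCP orientation; "force": force on the tool from outside, world axes, zero at the start; "moment": the same for the moment, N m; "opening": finger opening in m.
Only numpy, scipy, OpenCV 4.12 (cv2) and the standard library are available. Lean on these libraries where they do the work, as an engineer would, in place of code of your own. Each camera call takes 0.05 s, during which the arm holds its last target. There are 200 camera calls.

## Working session

There is one attempt and no reset: what is moved stays moved. The work goes in short steps, Python scripts to look and compute and a shell command to move; the robot and the scene stay as the last step left them, time stands still between calls to the robot, and variables do not carry over. Pictures are saved under pics/ and viewed, about 8 in all and at most 12, crops included, and the job is handed in when it is done.

```bash
mkdir -p pics; python3 - <<'E'
from bench import manip
import cv2,json,numpy as np
print(manip.finger_overhang); print(manip.get_state())
for n in("scene","top"):
    c=manip.capture(n); cv2.imwrite(f"pics/{n}0.png",c["pixels"][:,:,::-1])
    print(n,c["fx"],c["fy"],c["cx"],c["cy"],np.array(c["cam_to_world"]).round(4).tolist())
E
```

```text
0.017
{'clock': 0.0, 'joints': array([ 1.17000979e+00,  3.20291534e-01,  1.56567190e+00, -9.81894682e-06,
        1.25738442e+00, -2.00390070e-02]), 'joint_vel': array([-0.00161461,  0.00043852,  0.0027152 , -0.00150365,  0.00095589,
       -0.0005107 ]), 'effort': array([-1.99938273e-03, -4.12460160e+01, -2.31972688e+01,  7.26432865e-02,
        4.58274130e-02, -1.33936551e-04]), 'ee_pos': array([0.2135175 , 0.53337976, 0.23012323]), 'tcp_rot': array([-1.57077049,  0.00175504,  1.19005185]), 'force': array([-0.27193642,  0.07349016, -0.99514497]), 'moment': array([ 0.04476583,  0.02592882, -0.03481692]), 'opening': 0.09143794979617605}
scene 394.19925726845173 394.19925726845173 279.3903244822249 201.05782577832392 [[0.2126, 0.5227, -0.8256, 1.2931], [0.9771, -0.1251, 0.1724, -0.0996], [-0.0132, -0.8433, -0.5373, 0.5019], [0.0, 0.0, 0.0, 1.0]]
top 508.70983721099014 508.70983721099014 275.6886444161783 207.1052931018053 [[-0.0266, -0.9817, 0.1887, 0.44], [-0.9996, 0.0237, -0.0176, 0.0465], [0.0128, -0.1891, -0.9819, 1.0733], [0.0, 0.0, 0.0, 1.0]]
```

View pics/scene0.png

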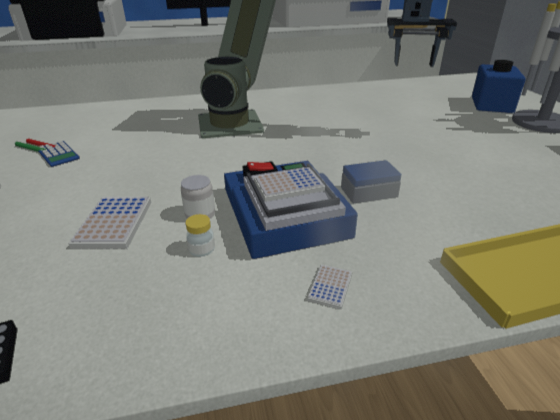

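View pics/top0.png

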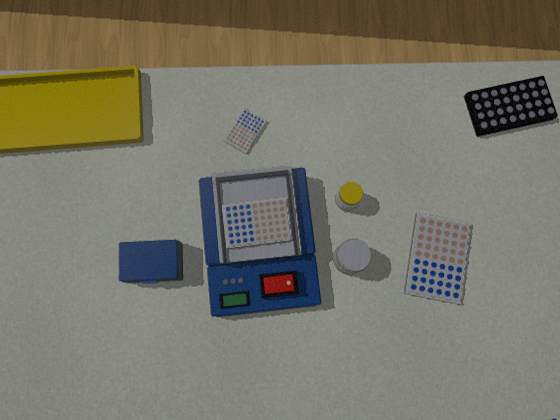

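The scene view shows the blue shaker with plate on it, tin and jar to its right side, tip box to its left. In the top view the shaker spans about (200-320, 168-315), the rocker is at (279,284) with its dot at (290,283), and the plate is at about (257,222). I'll enlarge the shaker.

```bash
python3 - <<'E'
import cv2
a=cv2.imread("pics/top0.png")[160:320,190:330]
cv2.imwrite("pics/crop0.png",cv2.resize(a,None,fx=3.75,fy=3.75,interpolation=cv2.INTER_CUBIC)*1)
E
```

```text
(no output)
```

View pics/crop0.png

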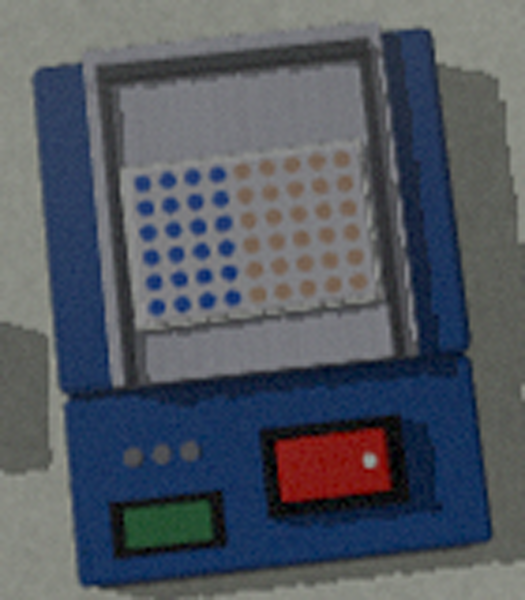

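```bash
cat > h.py <<'E'
import numpy as np
from scipy.optimize import least_squares
K=(508.70983721,275.68864442,207.1052931)
T=np.array([[-0.0266,-0.9817,0.1887,0.44],[-0.9996,0.0237,-0.0176,0.0465],[0.0128,-0.1891,-0.9819,1.0733]])
def onz(u,v,z):
    d=T[:,:3]@[(u-K[1])/K[0],(v-K[2])/K[0],1]; return T[:,3]+d*(z-T[2,3])/d[2]
def crop(p,s=3.75,o=(190,160)): return [(p[0]+.5)/s-.5+o[0],(p[1]+.5)/s-.5+o[1]]
def fit(mod,wor):
    def f(q):
        c,s=np.cos(q[2]),np.sin(q[2]); m=np.array(mod)
        return (np.c_[c*m[:,0]-s*m[:,1]+q[0],s*m[:,0]+c*m[:,1]+q[1]]-wor).ravel()
    r=least_squares(f,[.5,.1,0]); return r.x,r.fun.reshape(-1,2)
E
python3 - <<'E'
from h import *
np.set_printoptions(precision=4,suppress=True)
P=[((35,70),.066,(.14,.11)),((432,30),.066,(.14,-.11)),((468,350),.066,(-.04,-.11)),((62,392),.066,(-.04,.11)),((82,585),.05,(-.14,.11)),((492,540),.05,(-.14,-.11))]
q,r=fit([p[2] for p in P],np.array([onz(*crop(p[0]),p[1])[:2] for p in P])); print(q,r)
C=[((124,170),(.04275,.0639)),((358,140),(.04275,-.0639)),((382,300),(-.04275,-.0639)),((143,330),(-.04275,.0639))]
w,r2=fit([p[1] for p in C],np.array([onz(*crop(p[0]),.0994)[:2] for p in C])); print(w,r2)
R=np.array([[np.cos(q[2]),-np.sin(q[2])],[np.sin(q[2]),np.cos(q[2])]])
print("plate in shaker",R.T@(w[:2]-q[:2]), "angle",np.degrees(w[2]-q[2]))
for h in(.06,.08,.1):
    print(h,[R.T@(onz(*crop(p),h)[:2]-q[:2]) for p in((277,440),(385,427),(391,490),(283,503),(370,460))])
E
```

```text
[0.5692 0.0638 0.0808] [[ 0.0029  0.0017]
 [ 0.0032 -0.0011]
 [-0.0008 -0.0032]
 [-0.0019  0.0017]
 [-0.0018  0.0021]
 [-0.0015 -0.0012]]
[0.5984 0.0664 0.1062] [[ 0.0003  0.0023]
 [ 0.0008 -0.0027]
 [ 0.0001 -0.002 ]
 [-0.0011  0.0024]]
plate in shaker [0.0293 0.0003] angle 1.4522666083251994
0.06 [array([-0.0748, -0.0016]), array([-0.0741, -0.0589]), array([-0.1071, -0.0584]), array([-0.1077, -0.0013]), array([-0.0904, -0.0491])]
0.08 [array([-0.0759, -0.0017]), array([-0.0752, -0.0579]), array([-0.1075, -0.0573]), array([-0.1081, -0.0014]), array([-0.0912, -0.0483])]
0.1 [array([-0.077 , -0.0018]), array([-0.0763, -0.0569]), array([-0.108 , -0.0563]), array([-0.1086, -0.0015]), array([-0.092 , -0.0475])]
```

Shaker at (0.569, 0.064), yaw 0.081. The plate is about 48 mm short of home, and the rocker's press spot is about (-0.0915, -0.048) in the shaker frame. I'll move at height first, with the jaws across the shaker's y axis and partly open.

```bash
python3 -m crank '[[[0,-0.01,0,-6,0,-9,0.6],[0,-0.03,0,-23,0,-32,0.6],[0,-0.06,0,-42,0,-60,0.6],[0,-0.09,0,-65,0,-93,0.6],[0,-0.12,0,-86,0,-123,0.6],[0,-0.15,0,-107,0,-153,0.6],[0,-0.18,0,-128,0,-183,0.6],[0,-0.21,0,-149,0,-213,0.6],[0,-0.24,0,-170,0,-243,0.6],[0,-0.27,0,-191,0,-273,0.6]]]'
cat >> h.py <<'E'
Q=np.array([0.5692,0.0638,0.0808])
def rel(x,y,z,yaw=Q[2]+np.pi/2):
    "print tool-axes move from measured pose to shaker-frame x,y (m), TCP height z"
    from bench import manip
    from scipy.spatial.transform import Rotation as Ro
    s=manip.get_state(); A=Ro.from_euler('xyz',s['tcp_rot'])
    c,sn=np.cos(Q[2]),np.sin(Q[2]); w=np.array([Q[0]+c*x-sn*y,Q[1]+sn*x+c*y,z])
    p=s['ee_pos'][:2]-Q[:2]
    print('clock',round(s['clock'],2),'shaker-frame TCP mm',np.round(1e3*np.array([c*p[0]+sn*p[1],-sn*p[0]+c*p[1],s['ee_pos'][2]]),1),'F',s['force'].round(2),'open',round(s['opening'],4))
    print('shift mm',(1e3*A.inv().apply(w-s['ee_pos'])).round(1),'turn',(A.inv()*Ro.from_euler('xyz',[-np.pi/2,0,yaw])).as_rotvec().round(4))
E
python3 -c "from h import *;rel(-.047,0,.23)"
```

```text
clock: 0.93
ee_pos: [0.3966, 0.2533, 0.2308]
tcp_rot: [-1.57, 0.0, 1.462]
force: [0.2, -1.3, 0.3]
opening: 0.0546
clock 0.93 shaker-frame TCP mm [-156.8  202.8  230.8] F [ 0.24 -1.33  0.31] open 0.0546
shift mm [-178.4    0.7 -146.1] turn [-3.000e-04 -1.899e-01 -1.000e-04]
```

```bash
python3 -m crank '[[[0,-0.03,0,-27,0,-22,0.6],[0,-0.06,0,-54,0,-44,0.6],[0,-0.09,0,-81,0,-66,0.6],[0,-0.12,0,-108,0,-88,0.6],[0,-0.14,0,-130,0,-107,0.6],[0,-0.16,0,-150,0,-123,0.6],[0,-0.18,0,-165,10,-135,0.6],[0,-0.19,0,-175,25,-143,0.6],[0,-0.19,0,-178,45,-146,0.6],[0,-0.19,0,-178,60,-146,0.6]]]'
python3 - <<'E'
from h import *;rel(-.047,0,.106)
from bench import manip
import cv2
c=manip.capture("scene"); cv2.imwrite("pics/s1.png",cv2.resize(c["pixels"][120:270,190:390,::-1],None,fx=4,fy=4,interpolation=cv2.INTER_CUBIC))
E
```

```text
clock: 1.77
ee_pos: [0.5217, 0.0607, 0.1693]
tcp_rot: [-1.57, 0.0, 1.648]
force: [0.8, -0.4, 0.4]
opening: 0.0546
clock 1.77 shaker-frame TCP mm [-47.6   0.8 169.3] F [ 0.81 -0.44  0.37] open 0.0546
shift mm [-0.7 63.3 -0.6] turn [-0.0012 -0.0035 -0.0002]
```

View pics/s1.png

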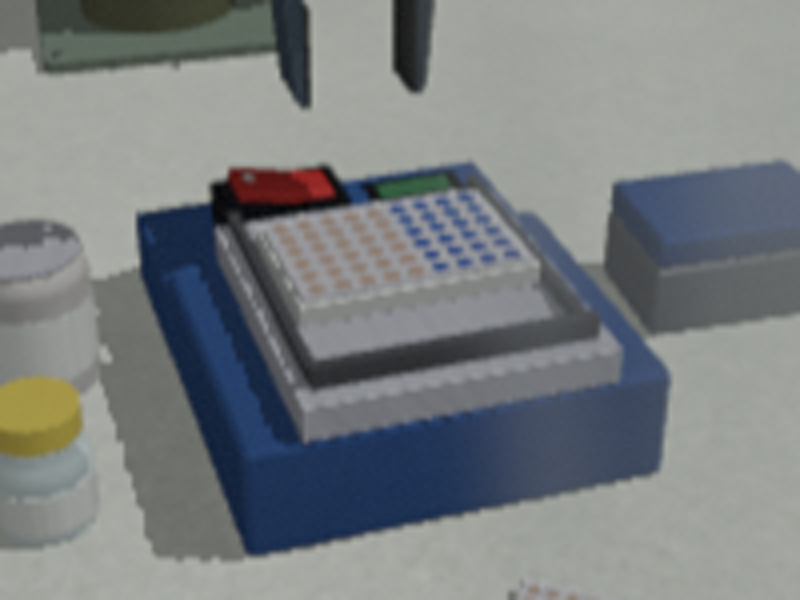

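The fingers hang clear, centred ahead of the plate's front edge, and the plate lies between the rails. I'll descend now.

```bash
python3 -m crank '[[[0,0,0,-0.5,10,0,0.6],[0,0,0,-0.5,22,0,0.6],[0,-0.003,0,-0.5,34,0,0.6],[0,-0.003,0,-0.5,44,0,0.6],[0,-0.003,0,-0.5,51,0,0.6],[0,-0.003,0,-0.5,56,0,0.6],[0,-0.003,0,-0.5,60,0,0.6],[0,-0.003,0,-0.5,62,0,0.6],[0,-0.003,0,-0.5,62.5,0,0.6],[0,-0.003,0,-0.5,62.5,0,0.6]]]'
python3 -c "from h import *;rel(-.047,0,.106)"
```

```text
clock: 2.65
ee_pos: [0.5219, 0.0615, 0.1087]
tcp_rot: [-1.571, -0.0, 1.653]
force: [-0.1, 0.5, 0.1]
opening: 0.0547
clock 2.65 shaker-frame TCP mm [-47.4   1.6 108.7] F [-0.12  0.46  0.05] open 0.0547
shift mm [-1.6  2.7 -0.4] turn [0.0006 0.0014 0.0001]
```

```bash
python3 -m crank '[[[0,0,0,-0.5,1,-4,0.6],[0,0,0,-1,2,-8,0.6],[0,0,0,-1.6,2,-11,0.6],[0,0,0,-1.6,2,-14,0.6],[0,0,0,-1.6,2,-17,0.6],[0,0,0,-1.6,2,-20,0.6],[0,0,0,-1.6,2,-23,0.6],[0,0,0,-1.6,2,-26,0.6],[0,0,0,-1.6,2,-29,0.6],[0,0,0,-1.6,2,-32,0.6]]]'
python3 -c "from h import *;rel(.018,0,.106)"
python3 -m crank '[[[0,0,0,0,0,-3,0.6],[0,0,0,0,0,-6,0.6],[0,0,0,0,0,-9,0.6],[0,0,0,0,0,-12,0.6],[0,0,0,0,0,-14,0.6],[0,0,0,0,0,-16,0.6],[0,0,0,0,0,-18,0.6],[0,0,0,0,0,-20,0.6],[0,0,0,0,0,-22,0.6],[0,0,0,0,0,-24,0.6]]]'
python3 - <<'E'
from h import *;rel(.018,0,.106)
from bench import manip
import cv2
c=manip.capture("scene"); cv2.imwrite("pics/s2.png",cv2.resize(c["pixels"][120:270,190:390,::-1],None,fx=4,fy=4,interpolation=cv2.INTER_CUBIC))
E
```

```text
clock: 3.48
ee_pos: [0.5539, 0.0625, 0.1064]
tcp_rot: [-1.571, -0.0, 1.653]
force: [-1.2, -0.7, 1.0]
opening: 0.0549
clock 3.48 shaker-frame TCP mm [-15.3  -0.  106.4] F [-1.17 -0.69  0.97] open 0.0549
shift mm [ -0.    0.4 -33.3] turn [-0.      0.0014  0.    ]
clock: 4.32
ee_pos: [0.5778, 0.0645, 0.1064]
tcp_rot: [-1.571, -0.0, 1.653]
force: [-0.6, 0.8, -0.1]
opening: 0.0548
clock 4.32 shaker-frame TCP mm [  8.6   0.  106.4] F [-0.61  0.77 -0.13] open 0.0548
shift mm [-0.   0.4 -9.4] turn [0.0002 0.0014 0.0001]
```

View pics/s2.png

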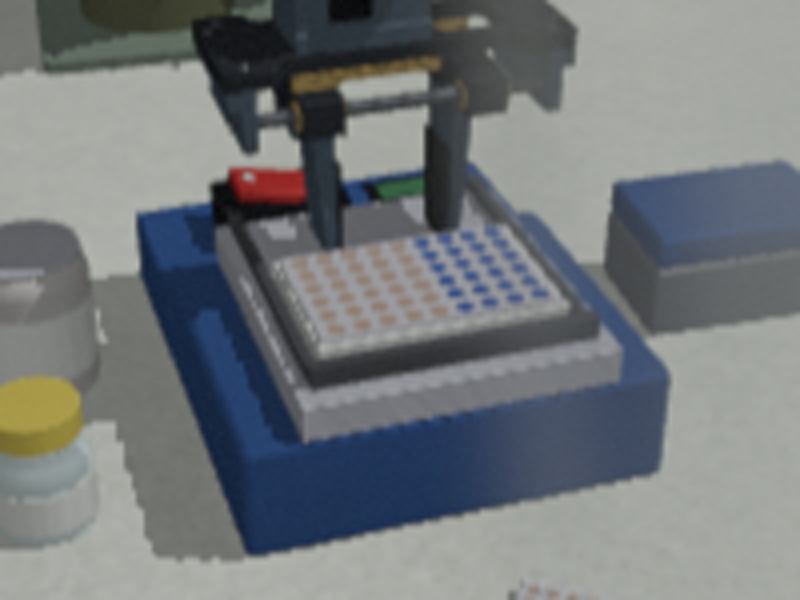

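The plate moves straight ahead of the two fingers, with a gap of roughly 10 mm left to the stop. I'll creep in, watching the force.

```bash
python3 -m crank '[[[0,0,0,0,0,-1,0.6],[0,0,0,0,0,-2,0.6],[0,0,0,0,0,-3,0.6],[0,0,0,0,0,-3.7,0.6],[0,0,0,0,0,-4.4,0.6],[0,0,0,0,0,-5,0.6],[0,0,0,0,0,-5.5,0.6],[0,0,0,0,0,-6,0.6],[0,0,0,0,0,-6.5,0.6],[0,0,0,0,0,-7,0.6]]]'
python3 -c "from h import *;rel(.018,0,.106)"
python3 -m crank '[[[0,0,0,0,0,-0.2,0.6],[0,0,0,0,0,-0.4,0.6],[0,0,0,0,0,-0.6,0.6],[0,0,0,0,0,-0.8,0.6],[0,0,0,0,0,-1,0.6],[0,0,0,0,0,-1.2,0.6],[0,0,0,0,0,-1.4,0.6],[0,0,0,0,0,-1.6,0.6],[0,0,0,0,0,-1.8,0.6],[0,0,0,0,0,-2,0.6]]]'
python3 -c "from h import *;rel(.018,0,.106)"
```

```text
clock: 5.2
ee_pos: [0.5846, 0.0651, 0.1065]
tcp_rot: [-1.571, -0.0, 1.653]
force: [-1.1, -0.3, 1.4]
opening: 0.0547
clock 5.2 shaker-frame TCP mm [1.540e+01 1.000e-01 1.065e+02] F [-1.05 -0.26  1.41] open 0.0547
shift mm [-0.1  0.5 -2.6] turn [-0.      0.0015  0.0001]
clock: 6.03
ee_pos: [0.5855, 0.0652, 0.1065]
tcp_rot: [-1.569, -0.0, 1.653]
force: [-5.7, 0.6, 4.7]
opening: 0.0549
clock 6.03 shaker-frame TCP mm [ 16.4   0.  106.5] F [-5.74  0.59  4.71] open 0.0549
shift mm [-0.   0.4 -1.6] turn [-0.0022  0.0015  0.    ]
```

Contact with the stop: force rose to 5.7 N. One slight extra squeeze to square it, then back off and look.

```bash
python3 -m crank '[[[0,0,0,0,0,-0.1,0.6],[0,0,0,0,0,-0.2,0.6],[0,0,0,0,0,-0.3,0.6],[0,0,0,0,0,-0.4,0.6],[0,0,0,0,0,-0.5,0.6],[0,0,0,0,0,-0.5,0.6],[0,0,0,0,0,-0.5,0.6],[0,0,0,0,0,-0.5,0.6],[0,0,0,0,0,-0.5,0.6],[0,0,0,0,0,-0.5,0.6]]]'
python3 -m crank '[[[0,0,0,0,0,1,0.6],[0,0,0,0,0,3,0.6],[0,0,0,0,0,7,0.6],[0,0,0,0,0,12,0.6],[0,0,0,0,0,18,0.6],[0,0,0,0,-5,24,0.6],[0,0,0,0,-15,30,0.4],[0,0,0,0,-28,36,0.2],[0,0,0,0,-42,42,0],[0,0,0,0,-55,48,0]]]'
python3 - <<'E'
from h import *;rel(-.0915,-.048,.15)
from bench import manip
import cv2
c=manip.capture("top"); a=c["pixels"][160:320,190:330,::-1]; cv2.imwrite("pics/t3.png",cv2.resize(a,None,fx=3.75,fy=3.75,interpolation=cv2.INTER_CUBIC))
c=manip.capture("scene"); a=c["pixels"][120:270,190:390,::-1]; cv2.imwrite("pics/s3.png",cv2.resize(a,None,fx=4,fy=4,interpolation=cv2.INTER_CUBIC))
E
```

```text
clock: 6.87
ee_pos: [0.5855, 0.0652, 0.1064]
tcp_rot: [-1.568, -0.0, 1.653]
force: [-7.3, 0.1, 4.8]
opening: 0.0547
clock: 7.7
ee_pos: [0.539, 0.0613, 0.1636]
tcp_rot: [-1.573, -0.0, 1.653]
force: [0.2, 0.5, -0.1]
opening: 0.0307
clock 7.7 shaker-frame TCP mm [-30.3  -0.  163.6] F [ 0.21  0.55 -0.14] open 0.0307
shift mm [-47.9  13.5  61.3] turn [0.0021 0.0014 0.0001]
```

View pics/s3.png

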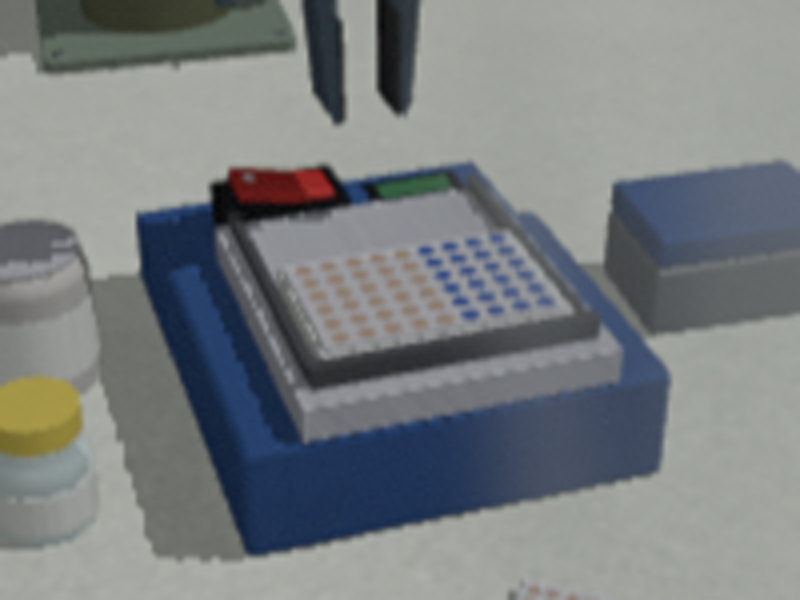

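View pics/t3.png

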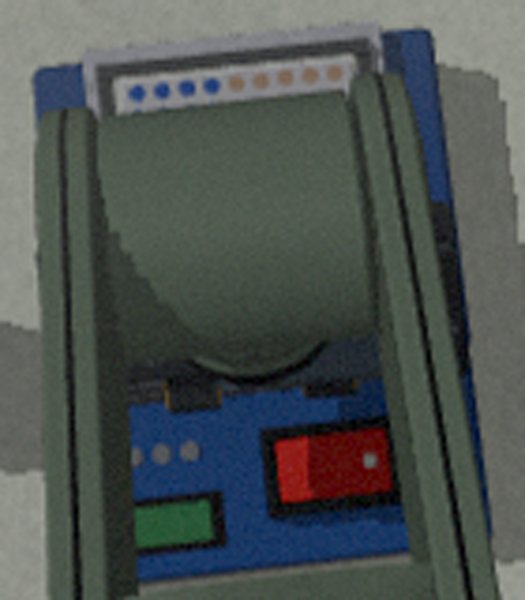

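The plate's back edge sits against the dark stop in both views, e.g. top crop (110,78)-(352,55). The dot is at scene crop (248,177) and top crop (370,460), so I'll triangulate it for a rough height.

```bash
python3 -m crank '[[[0,0,0,-2,0,8,0.6],[0,0,0,-4,0,18,0.6],[0,0,0,-7,0,30,0.6],[0,0,0,-9,0,41,0.6],[0,0,0,-11,2,50,0.6],[0,0,0,-13,8,56,0.6],[0,0.001,0,-14.5,18,60,0.6],[0,0.001,0,-14.5,28,61.2,0.6],[0,0.001,0,-14.5,36,61.2,0.6],[0,0.001,0,-14.5,40,61.2,0.6]]]'
python3 - <<'E'
from h import *
rel(-.0915,-.0145,.12)
S=np.array([[0.2126,0.5227,-0.8256,1.2931],[0.9771,-0.1251,0.1724,-0.0996],[-0.0132,-0.8433,-0.5373,0.5019]])
u,v=crop((248,177),4,(190,120)); d1=S[:,:3]@[(u-279.39)/394.2,(v-201.058)/394.2,1]
u,v=crop((370,460)); d0=T[:,:3]@[(u-K[1])/K[0],(v-K[2])/K[0],1]
s=np.linalg.lstsq(np.c_[d0,-d1],S[:,3]-T[:,3],rcond=None)[0]; print(T[:,3]+d0*s[0],S[:,3]+d1*s[1])
E
```

```text
clock: 8.63
ee_pos: [0.4785, 0.0417, 0.12]
tcp_rot: [-1.569, -0.0, 1.652]
force: [-1.0, 0.1, 0.3]
opening: 0.0547
clock 8.63 shaker-frame TCP mm [-92.2 -14.7 120. ] F [-0.97  0.14  0.31] open 0.0547
shift mm [ 0.2  0.  -0.7] turn [-0.0021  0.0002  0.0001]
[0.48201863 0.00844852 0.08522099] [0.48160447 0.00561636 0.08531244]
```

The dot's height comes out at about 85 mm. The fingertips are at 103 mm, so I'll go down 9 mm and then feel for the surface.

```bash
python3 -m crank '[[[0,0,0,0,1,0,0.6],[0,0,0,0,2,0,0.6],[0,0,0,0,3,0,0.6],[0,0,0,0,4,0,0.6],[0,0,0,0,5,0,0.6],[0,0,0,0,6,0,0.6],[0,0,0,0,7,0,0.6],[0,0,0,0,8,0,0.6],[0,0,0,0,8.5,0,0.6],[0,0,0,0,9,0,0.6]]]'
python3 -c "
from bench import manip;print(manip.get_state()['moment'])"
python3 -m crank '[[[0,0,0,0,0.3,0,0.6],[0,0,0,0,0.6,0,0.6],[0,0,0,0,0.9,0,0.6],[0,0,0,0,1.2,0,0.6],[0,0,0,0,1.5,0,0.6],[0,0,0,0,1.8,0,0.6],[0,0,0,0,2.1,0,0.6],[0,0,0,0,2.4,0,0.6],[0,0,0,0,2.7,0,0.6],[0,0,0,0,3,0,0.6]]]'
python3 -c "
from bench import manip;print(manip.get_state()['moment'])"
```

```text
clock: 9.47
ee_pos: [0.4794, 0.0419, 0.1124]
tcp_rot: [-1.571, -0.0, 1.652]
force: [0.5, 0.1, 0.6]
opening: 0.0548
[ 0.0883644  -0.02014315 -0.03573197]
clock: 10.3
ee_pos: [0.4794, 0.0419, 0.1094]
tcp_rot: [-1.571, -0.0, 1.652]
force: [-0.6, -0.3, 0.7]
opening: 0.0547
[ 0.01997059  0.0375172  -0.03060063]
```

```bash
python3 -m crank '[[[0,0,0,0,0.3,0,0.6],[0,0,0,0,0.6,0,0.6],[0,0,0,0,0.9,0,0.6],[0,0,0,0,1.2,0,0.6],[0,0,0,0,1.5,0,0.6],[0,0,0,0,1.8,0,0.6],[0,0,0,0,2.1,0,0.6],[0,0,0,0,2.4,0,0.6],[0,0,0,0,2.7,0,0.6],[0,0,0,0,3,0,0.6]]]'
python3 -c "
from bench import manip;print(manip.get_state()['moment'])"
```

```text
clock: 11.13
ee_pos: [0.4794, 0.0419, 0.1064]
tcp_rot: [-1.571, -0.0, 1.652]
force: [0.0, -0.9, 0.4]
opening: 0.0545
[0.02121722 0.00604428 0.01802058]
```

```bash
python3 -m crank '[[[0,0,0,0,0.3,0,0.6],[0,0,0,0,0.6,0,0.6],[0,0,0,0,0.9,0,0.6],[0,0,0,0,1.2,0,0.6],[0,0,0,0,1.5,0,0.6],[0,0,0,0,1.8,0,0.6],[0,0,0,0,2.1,0,0.6],[0,0,0,0,2.4,0,0.6],[0,0,0,0,2.7,0,0.6],[0,0,0,0,3,0,0.6]]]'
python3 -c "
from bench import manip;print(manip.get_state()['moment'])"
```

```text
clock: 11.97
ee_pos: [0.4794, 0.0419, 0.1034]
tcp_rot: [-1.571, -0.0, 1.652]
force: [0.1, -0.2, 0.2]
opening: 0.0546
[0.03419692 0.02891682 0.0598068 ]
```

```bash
python3 -m crank '[[[0,0,0,0,0.2,0,0.6],[0,0,0,0,0.4,0,0.6],[0,0,0,0,0.6,0,0.6],[0,0,0,0,0.8,0,0.6],[0,0,0,0,1,0,0.6],[0,0,0,0,1.2,0,0.6],[0,0,0,0,1.4,0,0.6],[0,0,0,0,1.6,0,0.6],[0,0,0,0,1.8,0,0.6],[0,0,0,0,2,0,0.6]]]'
python3 -c "
from bench import manip;print(manip.get_state()['moment'])"
```

```text
clock: 12.8
ee_pos: [0.4794, 0.0418, 0.1016]
tcp_rot: [-1.571, -0.0, 1.652]
force: [0.4, 0.3, 2.1]
opening: 0.0547
[-0.07276815  0.07784508 -0.04234688]
```

First touch: Fz is 2.1 N with the tip at about 84.6 mm. I'll press in small steps.

```bash
python3 -m crank '[[[0,0,0,0,0.2,0,0.6],[0,0,0,0,0.4,0,0.6],[0,0,0,0,0.6,0,0.6],[0,0,0,0,0.8,0,0.6],[0,0,0,0,1,0,0.6],[0,0,0,0,1.2,0,0.6],[0,0,0,0,1.4,0,0.6],[0,0,0,0,1.6,0,0.6],[0,0,0,0,1.8,0,0.6],[0,0,0,0,2,0,0.6]]]'
python3 -c "
from bench import manip;print(manip.get_state()['moment'])"
```

```text
clock: 13.63
ee_pos: [0.4795, 0.0412, 0.0998]
tcp_rot: [-1.571, 0.001, 1.653]
force: [-0.8, -2.8, 6.1]
opening: 0.0549
[-0.72585116  0.23663114 -0.03157581]
```

```bash
python3 -m crank '[[[0,0,0,0,0.2,0,0.6],[0,0,0,0,0.4,0,0.6],[0,0,0,0,0.6,0,0.6],[0,0,0,0,0.8,0,0.6],[0,0,0,0,1,0,0.6],[0,0,0,0,1.2,0,0.6],[0,0,0,0,1.3,0,0.6],[0,0,0,0,1.4,0,0.6],[0,0,0,0,1.5,0,0.6],[0,0,0,0,1.5,0,0.6]]]'
python3 -c "
from bench import manip;print(manip.get_state()['moment'])"
```

```text
clock: 14.47
ee_pos: [0.4793, 0.042, 0.0978]
tcp_rot: [-1.57, -0.0, 1.652]
force: [0.9, 0.2, 0.1]
opening: 0.055
[ 0.02611027  0.04395092 -0.02747792]
```

The force fell to zero after about 4 mm of travel, so it has snapped over. I'll lift straight up, clear the view and look.

```bash
python3 -m crank '[[[0,0,0,0,-2,0,0.6],[0,0,0,0,-5,0,0.6],[0,0,0,0,-10,0,0.6],[0,0,0,0,-18,0,0.6],[0,0,0,0,-30,0,0.6],[0,0,0,0,-45,0,0.6],[0,0,0,0,-62,0,0.6],[0,0,0,0,-80,0,0.6],[0,0,0,0,-100,0,0.6],[0,0,0,0,-120,0,0.6]]]'
python3 -m crank '[[[0,0,0,10,-10,0,0.6],[0,0,0,30,-15,5,0.6],[0,0,0,60,-15,15,0.6],[0,0,0,95,-15,25,0.6],[0,0,0,130,-15,35,0.6],[0,0,0,165,-15,42,0.6],[0,0,0,200,-15,46,0.6],[0,0,0,230,-15,48,0.6],[0,0,0,250,-15,50,0.6],[0,0,0,260,-15,50,0.6]]]'
python3 - <<'E'
from bench import manip
import cv2,numpy as np
t=manip.capture("top")["pixels"][160:320,190:330,::-1]; s=manip.capture("scene")["pixels"][120:270,190:390,::-1]
f=lambda a,w:cv2.resize(a,(w,600),interpolation=cv2.INTER_CUBIC)
cv2.imwrite("pics/t4.png",f(t,525))
cv2.imwrite("pics/s4.png",f(s,800))
E
```

```text
clock: 15.3
ee_pos: [0.4792, 0.0419, 0.2197]
tcp_rot: [-1.572, -0.0, 1.652]
force: [0.2, -0.2, 0.3]
opening: 0.0547
clock: 16.13
ee_pos: [0.4072, 0.2998, 0.233]
tcp_rot: [-1.571, -0.001, 1.655]
force: [-0.1, -0.9, -0.6]
opening: 0.0548
```

View pics/t4.png

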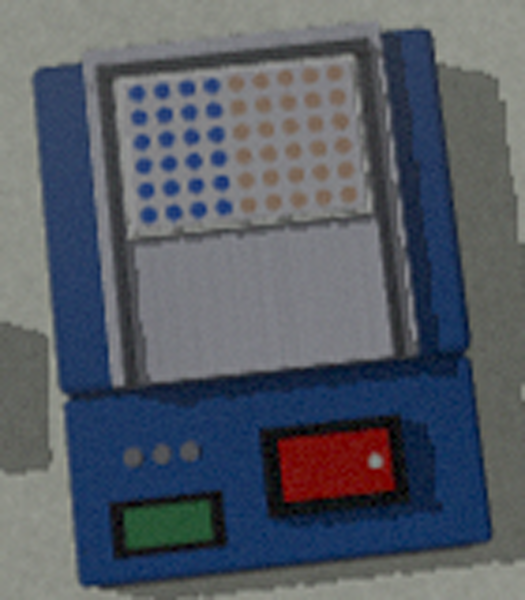

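View pics/s4.png

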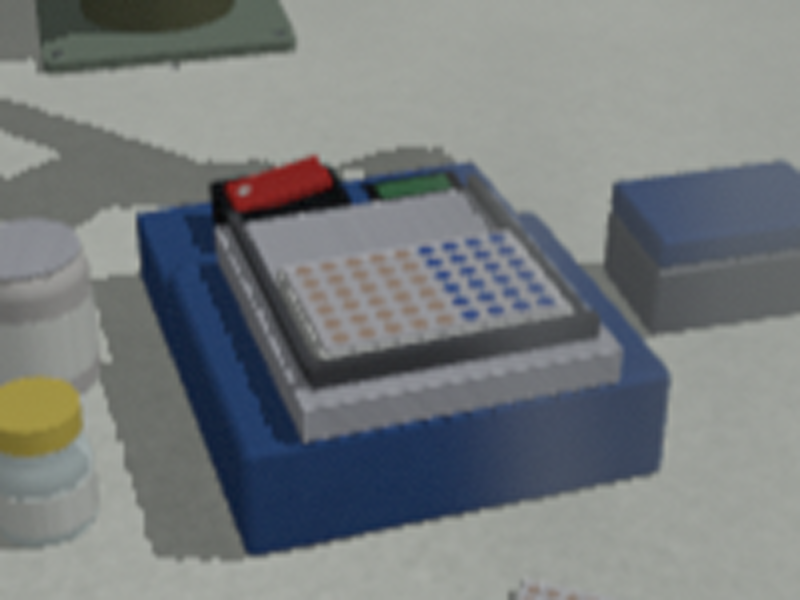

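The rocker now leans the other way: its dot end is down at (243,190) and the left end is raised. The plate's edge is parallel to the stop. One numeric check of the plate's position from the well positions before and after.

```bash
python3 - <<'E'
from h import *
c,s=np.cos(Q[2]),np.sin(Q[2])
def sh(p,z):
    d=onz(*crop(p),z)[:2]-Q[:2]; return np.array([c*d[0]+s*d[1],-s*d[0]+c*d[1]])*1e3
for n,p in(("wells before",[(143,183),(342,159),(157,307),(358,281)]),("wells after",[(137,93),(335,73),(149,215),(347,196)]),("plate back/front edge mid",[(233,69),(249,228)])):
    a=np.array([sh(q,.0994) for q in p]); print(n,a.round(1).tolist(),a.mean(0).round(1))
print("stop front edge z97",sh((235,64),.097),"outer platform back edge z85",sh((232,38),.085))
E
```

```text
wells before [[62.1, 53.7], [63.9, -50.4], [-3.1, 52.4], [-0.6, -51.6]] [30.6  1. ]
wells after [[110.2, 52.6], [110.2, -51.8], [45.0, 52.2], [44.2, -50.8]] [77.4  0.5]
plate back/front edge mid [[117.9, 1.3], [32.8, 1.4]] [75.3  1.4]
stop front edge z97 [1.21103460e+02 8.84587763e-03] outer platform back edge z85 [138.6159313    0.27584384]
```

```bash
python3 -c "
from bench import manip
print(manip.get_state()['force'].round(1)); print(manip.close_job())"
```

```text
[-1.2  0.8 -0.4]
the job is handed in; nothing more can be done
None
```

The plate is home against the stop, the red rocker is on, and the job is handed in after about 16 s of robot time. The arm is parked well clear, touching nothing.

- **Plate:** I pushed it with two fingertips until the force against the stop read about 7 N. Afterwards the centre of its wells measured x = 77.4 mm in the shaker's frame (home is 77 mm), and its edges were square to the stop. Estimating from the plate's edges instead gave 75.3 mm, which is 1.7 mm short. I trust the contact force and the well positions more, because those edges are blurred in the image and the calibration is only good to about 2 mm.
- **Rocker:** I came down in small steps and touched the raised half at about 85 mm above the bench. The highest reading was 6.1 N downward and 2.8 N sideways. The force then fell to zero after about 4 mm of travel. The last picture shows the white-dotted end down and the other end raised.
- **Forces:** they were read only at the end of each 0.8 s move, so a brief higher peak in between would not show.
- **Other items:** the tip box, jar and tin stand where they were in the last picture, as far as I can see by eye.

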